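# Set the try square against the plaque for marking out

## Robot

A 7-joint arm with a two-finger parallel gripper is mounted at the origin on the work surface. World frame = base frame: x ahead of the robot, y to its left, z up, the work surface at z = 0. Lengths are in m, angles in rad, forces in N, time in s.
With the tool pointing down it reaches from about 0.425 to 0.925 m from the base axis. Payload 6.8 kg.
Tool frame: the origin (TCP) lies at the very end of the fingers, on their centre line; the grasp point (between the pads) lies 19 mm behind it; z points along the fingers, y is the line along which they close (so a half turn about z gives the same grasp; the last joint's range is limited). The gripper opens to 85 mm and grips with 20 to 120 N. Pads are 22 mm wide; open, the fingers measure 114 mm over their backs; the gripper's body (76 mm by 85 mm) begins 54 mm behind the grasp point. The pads swing forward as they close: fully open they stand 13 mm farther back than shut.
Start: joints at [-1.262, 0.477, 0.022, 1.555, -0.011, 1.109, -0.083], TCP at [0.273, 0.617, 0.231] pointing down, gripper open.
Joint ranges: [-2.96, 2.96], [-0.34, 2.1], [-1.41, 1.46], [0.24, 2.44], [-1.37, 4.51], [0.17, 1.92], [-2.96, 2.96]. Speed limits (rad/s): [2.39, 2.39, 3.14, 3.14, 3.14, 3.14, 3.14].

## Interface

Orientations are given as a rotation vector (axis times angle).
In Python, from bench import r gives the robot as it stands. The module is installed in compiled form; this text tells all that it offers.
- The arm moves only by the tool servo_tool, never from a script. Its argument "commands" is a list of rows, each a list of 7 numbers: the turn, a rotation vector about the world's x, y, z in degrees, then the shift along the world's x, y, z in mm, then the closure, from 0 (fully open) to 1 (shut). A call has 1 to 5 rows; each row is the pose to reach, as a shift and turn from the pose commanded when the call began; what a row does not reach only later rows make up. A row lasts 1/12 s, in which the tool goes at most 41.7 mm and 7.16 degrees, less where a joint would pass 70% of its speed; a pose out of reach is approached as far as the arm can. A call with a gripper value outside its range is refused whole. The fingers move at their own pace and stop on an object; "force" is the grip in N (left out, the last holds). Time passes only in rows, so rows that repeat a pose let the fingers close. It gives the time, the measured TCP pose, the force, the opening and the grip force at its end, in the units of the state.
- r.get_obs(): the state, without advancing time (a new reading comes with each control period).
- r.grab_frame(name): name is "side" or "top"; returns (picture, depth): 400x640x3 uint8, blue, green, red; 400x640 float32, m along the optical axis (not along the pixel's ray), 0 where there is no reading.
- r.camera_info(name): a dict with "vertical_fov" (degrees; the focal length in pixels is half the picture's height over the tangent of half this angle, whatever the lens; pixels are square), "cx", "cy" (the principal point, pixels), "cam_to_world" (4x4, takes a point from camera to world coordinates). Camera axes: x right, y up, looking along -z (the intrinsics and any distortion apply to the point x, -y, -z); pixel columns grow to the right and rows downward; lengths in m; the calibration is good to about 2 mm. A picture is of the moment at which its call begins. camera_info takes no time and is no camera call.
- r.hand_in(): hands the job in; it is judged then, once.
The state is a dict: "clock": time; "joints": joint angles; "qvel": joint speeds; "tau": joint torques, N m; "tcp_pos": TCP position; "orientation": TCP orientation; "contact_force": force on the tool from outside, world axes, zero at the start; "moment": the same for the moment, N m; "grip_width": finger opening in m; "gripper_force": force on a finger pad.
Only numpy, scipy, OpenCV 4.12 (cv2) and the standard library are available. Lean on these libraries where they do the work, as an engineer would, in place of code of your own. Each camera call takes 0.05 s, during which the arm holds its last target. There are 200 camera calls.

## Task

Pull the low white unit's drawer out to its stop and leave it out; take the try square from it, set it down on the bench a few fingers' width (3 to 6 cm) short of the plaque's edge opposite the wooden cleat, stock along that edge and blade over the bare band between the burnt lines, and let go. Then push the square along the bench until its stock presses on that edge with a gentle but steady push for a moment, and leave it lying flush there, its blade still within the bare band. Leave the other things where they are.

Things in the scene. Friction and masses are not known exactly. Their poses are not given: they have to be found in the camera images.
- unit_drawer0 (a joint): drawer of the low white unit, value = metres pulled out: 0 shut, 0.150 at its hard stop; starts 10 to 30 mm out, drags with about 1 N, stays where left. 175 x 248 mm inside, floor 22 mm above the bench, sides 58 mm and front 70 mm above the bench
- unit: the low white drawer unit, 220 mm deep (x), 290 mm wide (y), 80 mm high, fixed to the bench; origin under its centre; its -x axis points out of its front, the way the drawer slides
- unit_drawer0_handle (a point): middle of the drawer's round steel bar handle, 11 mm thick and 120 mm long (posts at 51 mm each side of the middle), horizontal along the unit's y, 44 mm above the bench, its centre 35 mm in front of the drawer front (about 29 mm clear behind the bar)
- square: try square, 0.3 kg: dark wooden stock 110 (x) x 24 (y) x 26 mm high; steel blade 24 mm wide, 3 mm thick, leaves the stock's -x end and reaches 120 mm beyond it to +y (centre line x = -43 mm, underside 20 mm above the stock's, so 2 mm above the plaque). Origin: centre of the stock's underside. Starts flat on the drawer floor, x, y roughly along the unit's x, y
- face_a (a point): point on the stock's bearing face (its +y face), 45 mm from the middle towards the blade end, 13 mm up: (-45, 12, 13) mm in the square
- face_b (a point): the same at the other end: (45, 12, 13) mm in the square. Sliding on the bench the square drags with about 1 to 4 N
- blade_mid (a point): centre of the free blade: (-43, 72, 21.5) mm in the square
- plaque: light wooden plaque 190 mm along its x, 150 mm along its y, 18 mm thick, held fast to the bench, with a wooden cleat along its +y edge. Origin under its centre. The square goes against its -y edge (the face at y = -75 mm), square's x along plaque's x. Bare band between two burnt lines: x from -74 to -6 mm, middle at -40 mm; burnt leaf pattern beyond it
- trinket_box: open plywood box, 120 x 120 mm, 70 mm high, loose bystander, origin under its centre
- jar: closed amber glass jar, 70 mm across, 100 mm high, loose bystander, origin under its centre
- sander: cork sanding block 100 x 60 mm, 22 mm high, loose bystander, origin under its centre
- batten: plain dark wooden batten 180 x 26 mm, 10 mm high, no blade, loose bystander, origin under its centre
- mug: blue mug of brushes, 76 mm across, 95 mm high, brushes up to 170 mm, loose bystander, origin under its centre
- cross: dark wooden cross 110 x 70 mm, 14 mm high, loose bystander, origin under its centre
- coaster: round plywood coaster, 96 mm across, 12 mm high, loose bystander, origin under its centre

How it is judged:
By the outcome, as a careful person would: the job done as asked, in the order asked, and still so for the second after the job is handed in, with the robot touching nothing.
It also fails if it takes over 72 s, if anything falls off the work surface, if the arm or the gripper's body presses on something with over 40 N, if the wrist force passes 120 N, or if a joint passes its speed limit or range.

## Working session

There is one attempt and no reset: what is moved stays moved. The work goes in short steps, Python scripts to look and compute and a tool call to move; the robot and the scene stay as the last step left them, time stands still between calls to the robot, and variables do not carry over. Pictures are saved under pics/ and viewed, at most 10 in all, crops included, and the job is handed in when it is done.

Besides the shell and the picture viewer there is one more tool, called by a JSON object that holds its "name" and its "arguments". servo_tool: Moves the arm, as the interface text tells. Its arguments: {"type":"object","properties":{"commands":{"type":"array"},"force":{"type":"number"}},"required":["commands"]}

```bash
mkdir -p pics; cat > h.py <<'E'
import numpy as np, cv2
from bench import r
def grab(n):
    im,d=r.grab_frame(n); return im,d,r.camera_info(n)
def ray(ci,u,v):
    f=200/np.tan(np.radians(ci["vertical_fov"])/2)
    T=np.array(ci["cam_to_world"])
    d=np.array([(u-ci["cx"])/f,-(v-ci["cy"])/f,-1.])
    return T[:3,3],T[:3,:3]@d
def onz(ci,u,v,z):
    o,d=ray(ci,u,v); return o+d*(z-o[2])/d[2]
def pix(ci,p):
    f=200/np.tan(np.radians(ci["vertical_fov"])/2)
    T=np.array(ci["cam_to_world"]); c=T[:3,:3].T@(np.array(p)-T[:3,3])
    return ci["cx"]+f*c[0]/-c[2], ci["cy"]-f*c[1]/-c[2]
E
python3 - <<'E'
from h import *
for n in("top","side"):
    im,d,ci=grab(n); cv2.imwrite(f"pics/{n}0.png",im); np.save(f"{n}0.npy",d); print(n,ci)
o=r.get_obs(); print(o)
E
```

```text
top {'vertical_fov': 44.220866151695766, 'cx': 324.53120923062863, 'cy': 194.5368988304607, 'cam_to_world': array([[-3.81680860e-03,  9.88204498e-01, -1.53092460e-01,
         3.86164429e-01],
       [-9.99744317e-01, -3.58779688e-04,  2.26091147e-02,
         5.77619872e-02],
       [ 2.22875024e-02,  1.53139612e-01,  9.87953201e-01,
         1.43655929e+00],
       [ 0.00000000e+00,  0.00000000e+00,  0.00000000e+00,
         1.00000000e+00]])}
side {'vertical_fov': 49.13741302695272, 'cx': 321.91202391369757, 'cy': 199.25019006887905, 'cam_to_world': array([[ 0.8211516 ,  0.38392246, -0.42227195,  0.06470341],
       [-0.57064185,  0.56377555, -0.59709715, -0.67626982],
       [ 0.00882759,  0.73127332,  0.68202742,  0.88966849],
       [ 0.        ,  0.        ,  0.        ,  1.        ]])}
{'clock': 0.1, 'joints': array([-1.26209748,  0.47768098,  0.02233177,  1.55637612, -0.01149534,
        1.10928183, -0.08311766]), 'qvel': array([-7.42034672e-04, -2.67470690e-03, -8.13224271e-04, -2.16300787e-03,
       -7.95792769e-05,  2.19138853e-03, -4.47043163e-04]), 'tau': array([ 4.22533791e-03, -5.97757638e+01,  1.61357995e+00, -2.81953257e+01,
        1.28232807e-02,  5.01458358e-03, -3.70645381e-07]), 'tcp_pos': array([0.27305103, 0.61671656, 0.23043723]), 'orientation': array([-6.49910182e-01, -3.07340663e+00,  2.51805155e-03]), 'contact_force': array([-0.06610322,  0.0980116 , -0.08989834]), 'moment': array([-0.0059901 , -0.03717036,  0.09780145]), 'gripper_force': 0.0, 'grip_width': 0.08523501376304524}
```

View pics/top0.png

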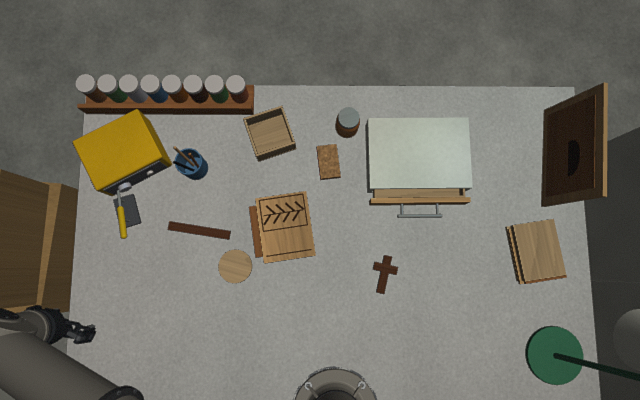

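View pics/side0.png

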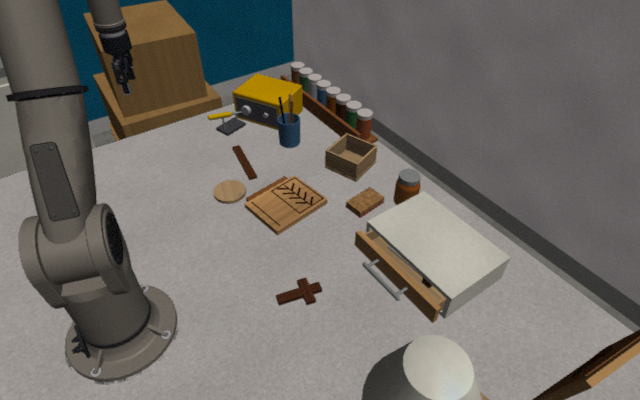

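The top view shows the unit's handle at about (419,214), the plaque at (285,227) with the cleat on its left (+y) side and the bare band in its lower half. The drawer is slightly out. In the side view the handle is at about (383,280). Next I'll take a zoomed crop.

```bash
python3 - <<'E'
from h import *
im=cv2.imread("pics/top0.png"); ci=r.camera_info("top")
a=cv2.resize(im[180:280,240:330],None,fx=4.4,fy=4.4,interpolation=cv2.INTER_CUBIC)
b=cv2.resize(im[110:225,360:480],None,fx=3.3,fy=3.3,interpolation=cv2.INTER_CUBIC)
c=np.zeros((445,800,3),np.uint8); c[:440,:396]=a; c[:379,400:796]=b[:379,:396]
cv2.imwrite("pics/crop0.png",c)
for n,pts,z in [("handle",[(399,214),(441,214)],.044),("unittop",[(369,118),(469,118),(470,188),(367,188)],.08),("plaque",[(304,193),(315,257),(263,262)],.018),("cross",[(385,273)],.014),("front",[(370,202),(470,201)],.07)]:
    for p in pts: print(n,p,onz(ci,*p,z).round(4))
d=np.load("top0.npy")
for u,v in [(419,214),(285,240),(340,300),(420,150),(420,192),(420,201)]:
    o,dr=ray(ci,u,v); print((u,v),(o+dr*d[v,u]).round(4))
E
```

```text
handle (399, 214) [ 0.5456 -0.1866  0.044 ]
handle (441, 214) [ 0.5455 -0.3072  0.044 ]
unittop (369, 118) [ 0.8182 -0.1015  0.08  ]
unittop (469, 118) [ 0.8191 -0.39    0.08  ]
unittop (470, 188) [ 0.6148 -0.3828  0.08  ]
unittop (367, 188) [ 0.6149 -0.0923  0.08  ]
plaque (304, 193) [0.6105 0.0852 0.018 ]
plaque (315, 257) [0.4253 0.0532 0.018 ]
plaque (263, 262) [0.4116 0.2013 0.018 ]
cross (385, 273) [ 0.3793 -0.147   0.014 ]
front (370, 202) [ 0.5767 -0.1012  0.07  ]
front (470, 201) [ 0.5793 -0.3842  0.07  ]
(419, 214) [ 0.5453 -0.2434  0.0467]
(285, 240) [0.4742 0.1396 0.0135]
(340, 300) [ 0.3034 -0.0183 -0.0008]
(420, 150) [ 0.7243 -0.2451  0.0801]
(420, 192) [ 0.6131 -0.2543  0.0197]
(420, 201) [ 0.5802 -0.2436  0.0645]
```

View pics/crop0.png

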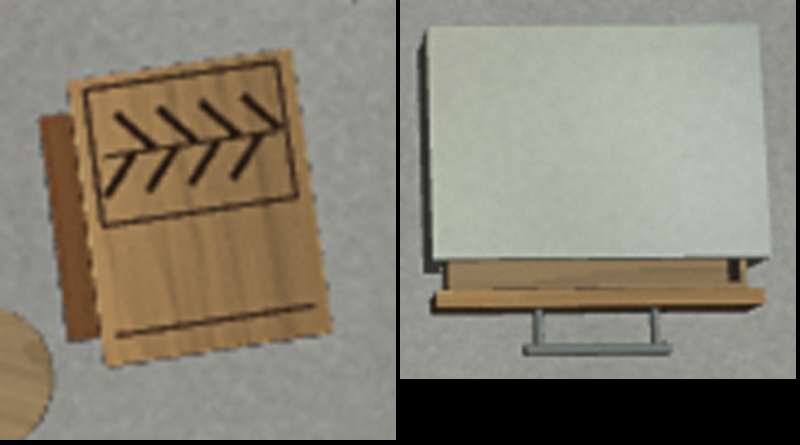

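The crop shows the plaque corners at about (306.4,191.4), (315.2,255.2), (264,263) and (255,198.6). The burnt lines are clear, and the handle is level at v≈215. I'll fit the plaque and handle precisely.

```bash
cat >> h.py <<'E'
def linefit(ci,pts,z):
    P=np.array([onz(ci,u,v,z)[:2] for u,v in pts],np.float32)
    vx,vy,x,y=cv2.fitLine(P,cv2.DIST_HUBER,0,.01,.01).ravel(); return np.array([x,y]),np.array([vx,vy])
def rectz(ci,mask,z):
    c=max(cv2.findContours(mask.astype(np.uint8),cv2.RETR_EXTERNAL,cv2.CHAIN_APPROX_NONE)[0],key=cv2.contourArea)
    P=np.array([onz(ci,u,v,z)[:2]*1000 for u,v in c.reshape(-1,2)],np.float32)
    return cv2.minAreaRect(P),P
E
python3 - <<'E'
from h import *
im=cv2.imread("pics/top0.png"); ci=r.camera_info("top")
hsv=cv2.cvtColor(im,cv2.COLOR_BGR2HSV).astype(int); H,S,V=hsv[...,0],hsv[...,1],hsv[...,2]
m=(S>70)&(V>115); w=np.zeros(m.shape,bool); w[185:270,250:320]=1
m=cv2.morphologyEx((m&w).astype(np.uint8),cv2.MORPH_CLOSE,np.ones((5,5)))
(c,s,a),P=rectz(ci,m,.018); print("plaque",c,s,a,cv2.boxPoints((c,s,a)).round(1).tolist())
# right (-y) edge: rightmost mask pixel per row, on plaque top
pts=[(np.where(m[v])[0].max()+.5,v) for v in range(196,253)]
p,d=linefit(ci,pts,.018); print("edge",p.round(4),np.degrees(np.arctan2(d[1],d[0])))
# burnt lines: dark pixels along columns within plaque
for u in (275,285,295,300):
    print(u,[(v,int(V[v,u])) for v in range(222,262) if V[v,u]<V[222:262,u].mean()-15])
# unit
mu=(S<40)&(V>150); w[:]=0; w[105:200,355:485]=1
(c,s,a),P=rectz(ci,mu&w,.08); print("unit",c,s,a)
# handle
print([(v,im[v,420].tolist()) for v in range(196,222,1)])
E
```

```text
plaque (511.74041748046875, 150.49859619140625) (189.00149536132812, 169.514892578125) 8.534460067749023 [[405.70001220703125, 220.3000030517578], [430.8999938964844, 52.70000076293945], [617.7999877929688, 80.69999694824219], [592.5999755859375, 248.3000030517578]]
edge [0.5201 0.0661] 8.466486
275 [(222, 96), (229, 68), (254, 95), (255, 95)]
285 [(227, 101), (228, 91), (253, 65), (260, 98)]
295 [(226, 67), (251, 86), (252, 87)]
300 [(225, 66), (226, 79), (250, 93), (251, 66)]
unit (710.8911743164062, -262.99267578125) (328.3197937011719, 248.37733459472656) 88.53336334228516
[(196, [86, 118, 138]), (197, [65, 90, 110]), (198, [77, 115, 144]), (199, [76, 115, 143]), (200, [77, 117, 149]), (201, [84, 124, 157]), (202, [55, 81, 103]), (203, [20, 33, 46]), (204, [46, 52, 56]), (205, [144, 149, 146]), (206, [148, 152, 149]), (207, [137, 144, 144]), (208, [136, 141, 139]), (209, [134, 140, 138]), (210, [139, 146, 143]), (211, [136, 144, 142]), (212, [134, 140, 138]), (213, [133, 140, 137]), (214, [104, 108, 106]), (215, [122, 124, 115]), (216, [98, 101, 98]), (217, [82, 87, 85]), (218, [138, 145, 142]), (219, [142, 147, 146]), (220, [135, 141, 140]), (221, [135, 143, 140])]
```

{"name": "servo_tool", "arguments": {"commands": [[0,0,-3,11,-34,0,0],[0,0,-6,21,-69,0,0],[0,0,-9,32,-104,0,0.3],[0,0,-11,43,-138,0,0.5],[0,0,-13.2,54,-173,0,0.6]]}}

```text
clock: 0.52
tcp_pos: [0.3273, 0.4424, 0.2309]
orientation: [-1.001, -2.978, 0.001]
contact_force: [1.3, 0.0, 0.7]
grip_width: 0.052
gripper_force: 0.0
```

{"name": "servo_tool", "arguments": {"commands": [[0,0,-3,11,-34,0,0.6],[0,0,-6,21,-69,0,0.6],[0,0,-9,32,-104,0,0.6],[0,0,-11,43,-138,0,0.6],[0,0,-13.2,54,-173,0,0.6]]}}

```text
clock: 0.93
tcp_pos: [0.3812, 0.2695, 0.2311]
orientation: [-1.337, -2.843, 0.0]
contact_force: [0.1, 1.2, 1.2]
grip_width: 0.0341
gripper_force: 0.0
```

{"name": "servo_tool", "arguments": {"commands": [[0,0,-3,11,-34,0,0.6],[0,0,-6,21,-69,0,0.6],[0,0,-9,32,-104,0,0.6],[0,0,-11,43,-138,0,0.6],[0,0,-13.2,54,-173,0,0.6]]}}

```text
clock: 1.35
tcp_pos: [0.4352, 0.0965, 0.2313]
orientation: [-1.655, -2.67, -0.0]
contact_force: [0.5, 0.7, -0.3]
grip_width: 0.0343
gripper_force: 0.0
```

{"name": "servo_tool", "arguments": {"commands": [[0,0,-3,11,-34,0,0.6],[0,0,-6,21,-69,0,0.6],[0,0,-9,32,-104,0,0.6],[0,0,-11,43,-138,0,0.6],[0,0,-13.2,54,-173,0,0.6]]}}

```text
clock: 1.77
tcp_pos: [0.4892, -0.0763, 0.2313]
orientation: [-1.95, -2.463, -0.0]
contact_force: [0.8, 1.5, -0.8]
grip_width: 0.034
gripper_force: 0.0
```

{"name": "servo_tool", "arguments": {"commands": [[0,0,-3,11,-34,-15,0.6],[0,0,-6,21,-69,-30,0.6],[0,0,-9,32,-104,-45,0.6],[0,0,-11,43,-138,-60,0.6],[0,0,-13.2,52,-171,-80,0.6]]}}

```text
clock: 2.18
tcp_pos: [0.5422, -0.2477, 0.1509]
orientation: [2.22, 2.221, 0.001]
contact_force: [1.2, 0.7, 0.6]
grip_width: 0.0343
gripper_force: 0.0
```

{"name": "servo_tool", "arguments": {"commands": [[0,0,0,-2,1,-35,0.6],[0,0,0,-2,1,-65,0.6],[0,0,0,-2,1,-85,0.6],[0,0,0,-2,1,-95,0.6],[0,0,0,-2,1,-105,0.6]]}}

```text
clock: 2.6
tcp_pos: [0.5388, -0.2446, 0.0452]
orientation: [-2.218, -2.223, 0.001]
contact_force: [0.4, -0.0, 0.4]
grip_width: 0.0338
gripper_force: 0.0
```

{"name": "servo_tool", "arguments": {"commands": [[0,0,0,0,0,-10,0.6],[0,0,0,0,0,-20,0.6],[0,0,0,0,0,-20,1],[0,0,0,0,0,-20,1],[0,0,0,0,0,-20,1]], "force": 30}}

```text
clock: 3.02
tcp_pos: [0.5396, -0.2448, 0.0268]
orientation: [2.218, 2.224, 0.001]
contact_force: [2.2, -0.2, -2.4]
grip_width: 0.0098
gripper_force: 29.1
```

```bash
python3 - <<'E'
from h import *
im,d,ci=grab("side"); c=cv2.resize(im[200:340,300:500],None,fx=4,fy=4); cv2.imwrite("pics/s1.png",c); o=r.get_obs(); print(o["tcp_pos"],o["grip_width"],o["gripper_force"],o["contact_force"])
E
```

```text
[ 0.53959333 -0.24480046  0.0267278 ] 0.009851294625396507 29.193790555000305 [ 1.03344248 -0.78283467 -2.30073597]
```

View pics/s1.png

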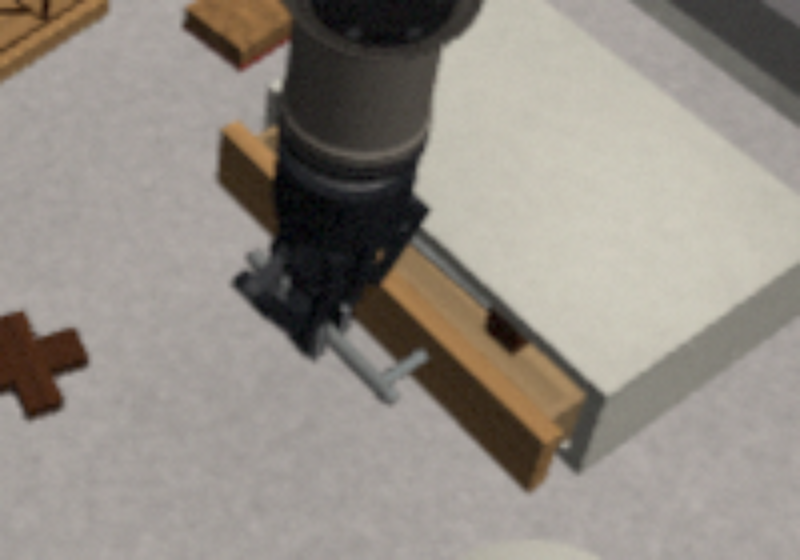

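The gripper holds the bar at about (360,360) in the crop. A dark end of the stock shows inside the drawer at (505,330). Now I'll pull.

{"name": "servo_tool", "arguments": {"commands": [[0,0,0,-4,0,0,1],[0,0,0,-11,0,0,1],[0,0,0,-19,0,0,1],[0,0,0,-28,0,0,1],[0,0,0,-37,0,0,1]]}}

```text
clock: 3.48
tcp_pos: [0.5013, -0.2451, 0.0267]
orientation: [2.219, 2.223, 0.0]
contact_force: [1.1, -0.8, 0.9]
grip_width: 0.0096
gripper_force: 29.9
```

{"name": "servo_tool", "arguments": {"commands": [[0,0,0,-9,0,0,1],[0,0,0,-18,0,0,1],[0,0,0,-27,0,0,1],[0,0,0,-36,0,0,1],[0,0,0,-45,0,0,1]]}}

```text
clock: 3.9
tcp_pos: [0.4566, -0.2455, 0.0266]
orientation: [2.219, 2.222, -0.0]
contact_force: [1.0, -4.6, 1.9]
grip_width: 0.0095
gripper_force: 30.1
```

{"name": "servo_tool", "arguments": {"commands": [[0,0,0,-8,0,0,1],[0,0,0,-15,0,0,1],[0,0,0,-21,0,0,1],[0,0,0,-26,0,0,1],[0,0,0,-30,0,0,1]]}}

```text
clock: 4.32
tcp_pos: [0.4268, -0.2458, 0.0266]
orientation: [2.219, 2.222, -0.0]
contact_force: [1.1, -5.3, 3.2]
grip_width: 0.0097
gripper_force: 30.1
```

{"name": "servo_tool", "arguments": {"commands": [[0,0,0,-2,0,0,1],[0,0,0,-4,0,0,1],[0,0,0,-6,0,0,1],[0,0,0,-8,0,0,1],[0,0,0,-10,0,0,1]]}}

```text
clock: 4.73
tcp_pos: [0.4173, -0.2459, 0.0266]
orientation: [2.218, 2.222, -0.0]
contact_force: [1.2, -6.5, 2.5]
grip_width: 0.0096
gripper_force: 30.2
```

{"name": "servo_tool", "arguments": {"commands": [[0,0,0,-2,0,0,1],[0,0,0,-4,0,0,1],[0,0,0,-6,0,0,1],[0,0,0,-7,0,0,1],[0,0,0,-8,0,0,1]]}}

```text
clock: 5.15
tcp_pos: [0.4166, -0.246, 0.0269]
orientation: [2.207, 2.218, 0.006]
contact_force: [23.9, -6.3, -23.4]
grip_width: 0.0101
gripper_force: 28.9
```

{"name": "servo_tool", "arguments": {"commands": [[0,0,0,3,0,0,1],[0,0,0,6,0,0,1],[0,0,0,6,0,0,0.7],[0,0,0,6,0,0,0.6],[0,0,0,6,0,0,0.6]]}}

```text
clock: 5.57
tcp_pos: [0.4139, -0.2434, 0.0258]
orientation: [-2.217, -2.222, 0.0]
contact_force: [-0.4, 0.9, 0.1]
grip_width: 0.034
gripper_force: 0.0
```

{"name": "servo_tool", "arguments": {"commands": [[0,0,0,0,0,10,0.6],[0,0,0,0,0,40,0.6],[0,0,0,0,0,80,0.6],[0,0,0,0,0,120,0.6],[0,0,0,0,0,150,0.6]]}}

```text
clock: 5.98
tcp_pos: [0.4146, -0.245, 0.1791]
orientation: [2.22, 2.222, 0.001]
contact_force: [1.8, -0.1, 0.1]
grip_width: 0.0342
gripper_force: 0.0
```

{"name": "servo_tool", "arguments": {"commands": [[0,0,0,0,30,0,0.6],[0,0,0,0,70,0,0.6],[0,0,0,0,110,0,0.6],[0,0,0,0,150,0,0.6],[0,0,0,0,190,0,0.5]]}}

```text
clock: 6.4
tcp_pos: [0.414, -0.053, 0.1768]
orientation: [-2.219, -2.222, -0.001]
contact_force: [1.3, 0.4, -0.9]
grip_width: 0.0425
gripper_force: 0.0
```

```bash
python3 - <<'E'
from h import *
im,d,ci=grab("top"); cv2.imwrite("pics/top1.png",im); np.save("top1.npy",d)
s,ds,cs=grab("side"); cv2.imwrite("pics/side1.png",s); np.save("side1.npy",ds)
a=cv2.resize(im[110:280,350:490],None,fx=3.4,fy=3.4,interpolation=cv2.INTER_CUBIC)
c=np.zeros((580,800,3),np.uint8); c[:578,:476]=a
b=cv2.resize(s[190:350,330:510],None,fx=1.8,fy=1.8); c[:288,476:800]=b[:288,:324]; cv2.imwrite("pics/crop1.png",c)
E
```

```text
(no output)
```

View pics/crop1.png

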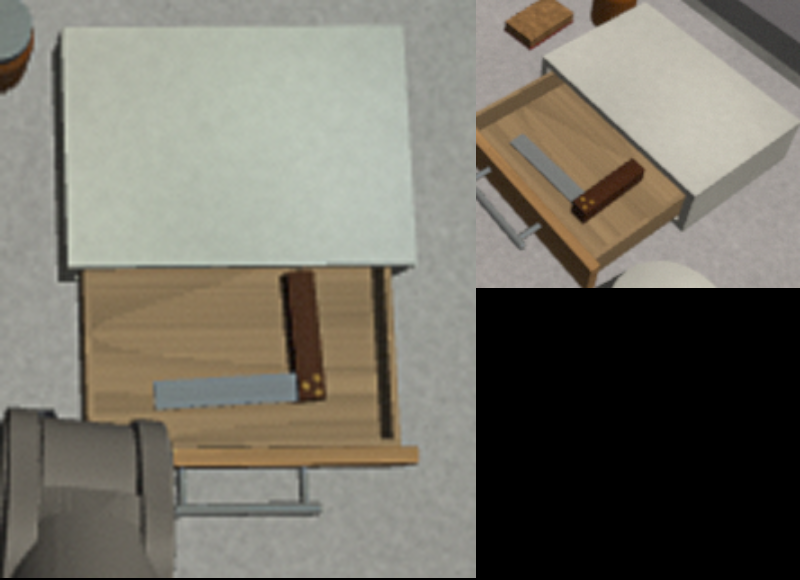

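In the crop, the stock runs from (298,271) to (312,400) and the blade from (155,395) to (297,388). So the blade is at the unit's front end and points +y. I'll measure the square's pose.

```bash
python3 - <<'E'
from h import *
im=cv2.imread("pics/top1.png"); ci=r.camera_info("top"); im0=cv2.imread("pics/top0.png")
hsv=cv2.cvtColor(im,cv2.COLOR_BGR2HSV).astype(int); H,S,V=hsv[...,0],hsv[...,1],hsv[...,2]
w=np.zeros(V.shape,bool); w[188:232,428:452]=1
m=(V<105)&(S>90)&w
rows=[v for v in range(193,225) if m[v].any()]
R=[(np.where(m[v])[0].max()+.5,v) for v in rows]; 
p,d=linefit(ci,R,.048); print("right edge",p.round(4),np.degrees(np.arctan(d[1]/d[0])), R[::8])
L=[(np.where(m[v])[0].min()-.5,v) for v in rows]; p2,d2=linefit(ci,L,.022); print("left edge z.022",p2.round(4),np.degrees(np.arctan(d2[1]/d2[0])))
p2,d2=linefit(ci,L,.048); print("left edge z.048",p2.round(4))
cols=range(434,446); 
for v in range(186,234): 
    if m[v].any(): print(v,np.where(m[v])[0][[0,-1]],end=' ')
b=(S<70)&(V>90); w[:]=0; w[215:235,394:440]=1
(c,s,a),P=rectz(ci,b&w,.045); print("\nblade",c,s,a)
dd=np.load("top1.npy")
for u,v in [(443,200),(444,215),(415,226),(420,210)]:
    o,dr=ray(ci,u,v); print((o+dr*dd[v,u]).round(4))
for im_,c_ in((im0,420),(im,420)):
    g=cv2.cvtColor(im_,cv2.COLOR_BGR2GRAY)[:,c_]; print([(v,int(g[v])) for v in (range(212,219) if im_ is im0 else range(255,264))])
print(onz(ci,420,259.5,.0495), onz(ci,420,215.5,.0495))
E
```

```text
right edge [ 0.5592 -0.3145] 2.849083 [(np.float64(442.5), 193), (np.float64(442.5), 201), (np.float64(443.5), 209), (np.float64(444.5), 217)]
left edge z.022 [ 0.5645 -0.292 ] 5.6362343
left edge z.048 [ 0.5612 -0.2855]
189 [437 440] 190 [433 441] 191 [432 441] 192 [432 441] 193 [432 442] 194 [432 442] 195 [432 442] 196 [433 442] 197 [434 442] 198 [434 442] 199 [434 442] 200 [433 442] 201 [433 442] 202 [433 443] 203 [433 443] 204 [433 443] 205 [433 443] 206 [433 443] 207 [434 443] 208 [434 443] 209 [434 443] 210 [435 443] 211 [434 443] 212 [434 443] 213 [434 444] 214 [434 444] 215 [434 444] 216 [434 444] 217 [435 444] 218 [435 444] 219 [437 444] 220 [438 444] 221 [438 444] 222 [438 444] 223 [438 445] 224 [438 445] 225 [438 445] 226 [438 445] 227 [438 445] 228 [437 439] 
blade (515.1808471679688, -232.89129638671875) (25.609817504882812, 119.35493469238281) 3.4461348056793213
[ 0.5892 -0.3207  0.0213]
[ 0.5421 -0.3146  0.0483]
[ 0.5109 -0.2307  0.0472]
[ 0.5598 -0.2521  0.0219]
[(212, 139), (213, 138), (214, 107), (215, 121), (216, 100), (217, 86), (218, 143)]
[(255, 148), (256, 155), (257, 152), (258, 108), (259, 121), (260, 109), (261, 78), (262, 143), (263, 147)]
[ 0.41648844 -0.24130856  0.0495    ] [ 0.5406383  -0.24548773  0.0495    ]
```

{"name": "servo_tool", "arguments": {"commands": [[0,0,-6,9,-17,0,0.4],[0,0,-12,18,-33,0,0.4],[0,0,-18,28,-50,0,0.4],[0,0,-23,37,-66,0,0.4],[0,0,-29,47,-83,0,0.4]]}}

```text
clock: 6.92
tcp_pos: [0.4617, -0.1389, 0.1766]
orientation: [-2.708, -1.59, 0.0]
contact_force: [0.1, 0.7, -0.2]
grip_width: 0.0514
gripper_force: 0.0
```

{"name": "servo_tool", "arguments": {"commands": [[0,0,-6,9,-17,0,0.4],[0,0,-12,18,-33,0,0.4],[0,0,-18,28,-50,0,0.4],[0,0,-23,37,-66,0,0.4],[0,0,-29,47,-83,0,0.4]]}}

```text
clock: 7.33
tcp_pos: [0.5086, -0.2219, 0.1766]
orientation: [-3.02, -0.861, 0.001]
contact_force: [0.6, -1.0, 0.2]
grip_width: 0.0513
gripper_force: 0.0
```

{"name": "servo_tool", "arguments": {"commands": [[0,0,-6,9,-17,-12,0.4],[0,0,-12,18,-33,-24,0.4],[0,0,-18,28,-50,-36,0.4],[0,0,-23,37,-67,-48,0.4],[0,0,-28.8,46,-84,-60,0.4]]}}

```text
clock: 7.75
tcp_pos: [0.5549, -0.3058, 0.116]
orientation: [-3.14, -0.084, 0.001]
contact_force: [1.3, -0.3, -0.3]
grip_width: 0.0509
gripper_force: 0.0
```

```bash
cat >> h.py <<'E'
from scipy.spatial.transform import Rotation as Ro
def st():
    o=r.get_obs(); R=Ro.from_rotvec(o["orientation"]).as_matrix()
    print(round(o["clock"],2),o["tcp_pos"].round(4),"toolz",R[:,2].round(4),"yaw_y",round(np.degrees(np.arctan2(R[1,1],R[0,1])),2),"F",o["contact_force"].round(1),"w",round(o["grip_width"],4),"g",round(o["gripper_force"],1),"q",np.round(o["joints"],2))
E
python3 -c "
from h import *
st()"
```

```text
7.75 [ 0.5549 -0.3058  0.116 ] toolz [-7.e-04  7.e-04 -1.e+00] yaw_y -86.94 F [ 1.3 -0.3 -0.3] w 0.0509 g 0.0 q [-0.17  0.69  0.84  1.8  -0.62  0.95 -0.57]
```

{"name": "servo_tool", "arguments": {"commands": [[0,0,0,-1,3,-30,0.4],[0,0,0,-1,3,-55,0.4],[0,0,0,-1,3,-72,0.4],[0,0,0,-1,3,-84,0.4],[0,0,0,-1,3,-90,0.4]]}}

```text
clock: 8.17
tcp_pos: [0.553, -0.3016, 0.025]
orientation: [-3.139, -0.09, 0.003]
contact_force: [-0.2, 0.2, 0.2]
grip_width: 0.0514
gripper_force: 0.0
```

{"name": "servo_tool", "arguments": {"commands": [[0,0,0,0,0,0,0.6],[0,0,0,0,0,0,1],[0,0,0,0,0,0,1],[0,0,0,0,0,0,1],[0,0,0,0,0,0,1]], "force": 45}}

```text
clock: 8.58
tcp_pos: [0.5549, -0.3023, 0.0276]
orientation: [3.139, 0.091, 0.003]
contact_force: [-0.9, 0.2, 3.5]
grip_width: 0.0227
gripper_force: 45.8
```

```bash
python3 -c "
from h import *
st()"
```

```text
8.58 [ 0.5549 -0.3023  0.0276] toolz [ 1.8e-03 -9.0e-04 -1.0e+00] yaw_y -86.68 F [-0.9  0.2  3.5] w 0.0227 g 45.8 q [-0.11  0.79  0.73  1.84 -0.73  0.8  -0.5 ]
```

{"name": "servo_tool", "arguments": {"commands": [[0,0,0,0,0,5,1],[0,0,0,0,0,20,1],[0,0,0,0,0,45,1],[0,0,0,0,0,75,1],[0,0,0,0,0,100,1]]}}

```text
clock: 9.0
tcp_pos: [0.554, -0.3019, 0.1287]
orientation: [3.14, 0.09, 0.0]
contact_force: [0.7, -1.0, -2.5]
grip_width: 0.023
gripper_force: 44.9
```

{"name": "servo_tool", "arguments": {"commands": [[0,0,0,0,0,10,1],[0,0,0,0,0,10,1],[0,0,1,-2,15,10,1],[0,0,1,-3,35,10,1],[0,0,1,-5,60,10,1]]}}

```text
clock: 9.42
tcp_pos: [0.548, -0.2419, 0.1351]
orientation: [3.139, 0.115, -0.003]
contact_force: [0.9, 0.5, -4.0]
grip_width: 0.0231
gripper_force: 44.9
```

```bash
python3 - <<'E'
from h import *
st()
ci=r.camera_info("top"); P=np.array([.5133,.1409]); a=np.radians(8.5); M=np.array([[np.cos(a),np.sin(a)],[-np.sin(a),np.cos(a)]])
for u,v in [(275,229),(285,227.6),(295,226),(300,225.4),(275,254.5),(285,253),(295,251.5),(300,250.7)]: print((u,v),(M@(onz(ci,u,v,.018)[:2]-P)*1000).round(1))
E
```

```text
9.42 [ 0.548  -0.2419  0.1351] toolz [-1.7e-03 -2.0e-04 -1.0e+00] yaw_y -85.8 F [ 0.9  0.5 -4. ] w 0.0231 g 44.9 q [-0.31  0.62  0.88  1.87 -0.59  0.94 -0.66]
(275, 229) [-3.5 28.2]
(285, 227.6) [-3.8 -0.7]
(295, 226) [ -3.6 -29.9]
(300, 225.4) [ -4.  -44.4]
(275, 254.5) [-75.8  38.2]
(285, 253) [-75.9   9.4]
(295, 251.5) [-75.9 -19.4]
(300, 250.7) [-75.8 -33.9]
```

{"name": "servo_tool", "arguments": {"commands": [[0,0,1,-2,28,0,1],[0,0,1,-4,56,0,1],[0,0,2,-6,84,0,1],[0,0,2,-8,112,0,1],[0,0,2,-10,140,0,1]]}}

```text
clock: 9.83
tcp_pos: [0.5379, -0.0999, 0.1349]
orientation: [-3.136, -0.173, 0.004]
contact_force: [0.7, -0.6, -2.4]
grip_width: 0.0227
gripper_force: 44.9
```

{"name": "servo_tool", "arguments": {"commands": [[0,0,1,-2,28,-10,1],[0,0,1,-5,55,-25,1],[0,0,2,-7,80,-40,1],[0,0,2,-9,100,-55,1],[0,0,2.3,-10,112,-65,1]]}}

```text
clock: 10.25
tcp_pos: [0.5271, 0.0135, 0.0687]
orientation: [-3.131, -0.242, 0.007]
contact_force: [-0.1, -0.5, -3.2]
grip_width: 0.0232
gripper_force: 44.9
```

{"name": "servo_tool", "arguments": {"commands": [[0,0,0,0,0,-5,1],[0,0,0,0,0,-10,1],[0,0,0,0,0,-10,1]]}}

```text
clock: 10.5
tcp_pos: [0.5288, 0.0087, 0.0606]
orientation: [3.132, 0.234, -0.002]
contact_force: [0.8, 0.5, -2.6]
grip_width: 0.0231
gripper_force: 44.9
```

```bash
python3 - <<'E'
from h import *
st()
im,d,ci=grab("top"); s,ds,cs=grab("side"); cv2.imwrite("pics/top2.png",im); cv2.imwrite("pics/side2.png",s)
c=np.zeros((600,800,3),np.uint8); c[:390,:400]=cv2.resize(im[170:300,240:373],(400,390)); c[:400,400:]=cv2.resize(s[130:250,220:340],(400,400)); cv2.imwrite("pics/crop2.png",c)
E
```

```text
10.5 [0.5288 0.0087 0.0606] toolz [-9.0e-04 -1.4e-03 -1.0e+00] yaw_y -81.47 F [ 0.8  0.5 -2.6] w 0.0231 g 44.9 q [-0.74  0.62  0.8   2.08 -0.68  0.73 -0.92]
```

View pics/crop2.png

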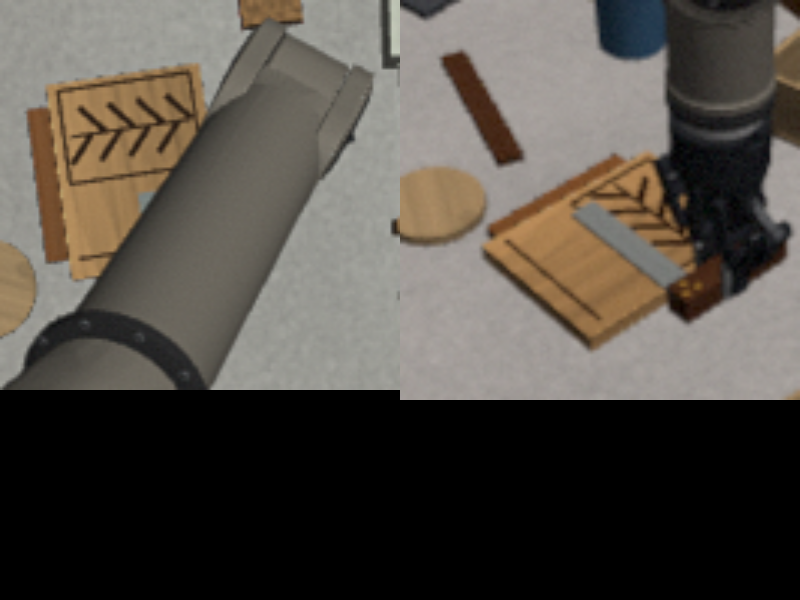

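The blade tip shows in the top crop at (146,197) and in the side crop at (585,215). It is level above the bare band, so I'll lower it.

{"name": "servo_tool", "arguments": {"commands": [[0,0,0,0,0,-10,1],[0,0,0,0,0,-22,1],[0,0,0,0,0,-34,1],[0,0,0,0,0,-43,1],[0,0,0,0,0,-49,1]]}}

```text
clock: 11.02
tcp_pos: [0.5284, 0.0101, 0.0106]
orientation: [3.133, 0.236, -0.003]
contact_force: [-0.0, 0.7, -3.7]
grip_width: 0.0231
gripper_force: 45.1
```

{"name": "servo_tool", "arguments": {"commands": [[0,0,0,0,0,-1,1],[0,0,0,0,0,-2,1],[0,0,0,0,0,-3,1],[0,0,0,0,0,-4,1],[0,0,0,0,0,-4,1]]}}

```text
clock: 11.43
tcp_pos: [0.5295, 0.0103, 0.0085]
orientation: [-3.133, -0.236, -0.001]
contact_force: [-0.8, -0.4, -3.0]
grip_width: 0.023
gripper_force: 45.0
```

```bash
python3 - <<'E'
from h import *
st()
ci=r.camera_info("top"); P=np.array([.5133,.1409]); a=np.radians(8.5); M=np.array([[np.cos(a),np.sin(a)],[-np.sin(a),np.cos(a)]])
for u,v in [(286.5,234),(286.5,238)]: print((u,v),(M@(onz(ci,u,v,.078)[:2]-P)*1000).round(1))
E
```

```text
11.43 [0.5295 0.0103 0.0085] toolz [ 5.e-04  1.e-04 -1.e+00] yaw_y -81.38 F [-0.8 -0.4 -3. ] w 0.023 g 45.0 q [-0.67  0.7   0.7   2.09 -0.77  0.63 -0.85]
(286.5, 234) [-27.6  -5. ]
(286.5, 238) [-38.5  -3.5]
```

{"name": "servo_tool", "arguments": {"commands": [[0,0,0,0,0,-1,1],[0,0,0,0,0,-1,1],[0,0,0,0,0,-2,1],[0,0,0,0,0,-2,1],[0,0,0,0,0,-2,1]]}}

```text
clock: 11.85
tcp_pos: [0.5292, 0.0103, 0.0063]
orientation: [-3.133, -0.236, 0.0]
contact_force: [0.3, -1.2, -1.2]
grip_width: 0.0229
gripper_force: 45.0
```

{"name": "servo_tool", "arguments": {"commands": [[0,0,0,0,0,-1,1],[0,0,0,0,0,-1,1],[0,0,0,0,0,-1,1]]}}

```text
clock: 12.1
tcp_pos: [0.5294, 0.0102, 0.0056]
orientation: [-3.132, -0.236, -0.0]
contact_force: [-0.3, 0.7, 3.1]
grip_width: 0.0228
gripper_force: 45.6
```

{"name": "servo_tool", "arguments": {"commands": [[0,0,0,0,0,0,0.8],[0,0,0,0,0,0,0.6],[0,0,0,0,0,0,0.5],[0,0,0,0,0,0,0.5],[0,0,0,0,0,10,0.5]]}}

```text
clock: 12.52
tcp_pos: [0.5283, 0.0103, 0.0144]
orientation: [3.132, 0.236, -0.004]
contact_force: [0.6, 0.4, -0.0]
grip_width: 0.0424
gripper_force: 0.0
```

{"name": "servo_tool", "arguments": {"commands": [[0,0,0,0,0,30,0.5],[0,0,0,0,0,70,0.5],[0,0,0,0,0,110,0.5],[0,0,7,0,-40,110,0.5],[0,0,14,0,-80,110,0.3]]}}

```text
clock: 12.93
tcp_pos: [0.5321, -0.0651, 0.1279]
orientation: [3.075, 0.643, 0.008]
contact_force: [-0.3, -1.8, -0.9]
grip_width: 0.0533
gripper_force: 0.0
```

{"name": "servo_tool", "arguments": {"commands": [[0,0,7,0,-40,0,0.3],[0,0,14,0,-70,0,0.3],[0,0,21,0,-90,0,0.3],[0,0,28,0,-100,0,0.3],[0,0,35,0,-100,0,0.3]]}}

```text
clock: 13.35
tcp_pos: [0.5286, -0.1738, 0.1264]
orientation: [2.75, 1.514, -0.0]
contact_force: [-0.9, -0.3, 0.9]
grip_width: 0.0595
gripper_force: 0.0
```

```bash
python3 - <<'E'
from h import *
st()
im,d,ci=grab("top"); s,ds,cs=grab("side"); cv2.imwrite("pics/top3.png",im); cv2.imwrite("pics/side3.png",s); np.save("top3.npy",d)
c=np.zeros((480,800,3),np.uint8); c[:480,:480]=cv2.resize(im[170:290,240:360],(480,480),interpolation=cv2.INTER_CUBIC); c[:320,480:]=cv2.resize(s[140:260,220:340],(320,320)); cv2.imwrite("pics/crop3.png",c)
E
```

```text
13.35 [ 0.5286 -0.1738  0.1264] toolz [ 0.0011 -0.0022 -1.    ] yaw_y -32.34 F [-0.9 -0.3  0.9] w 0.0595 g 0.0 q [-0.3   0.48  0.66  1.97 -0.4   0.82  0.02]
```

View pics/crop3.png

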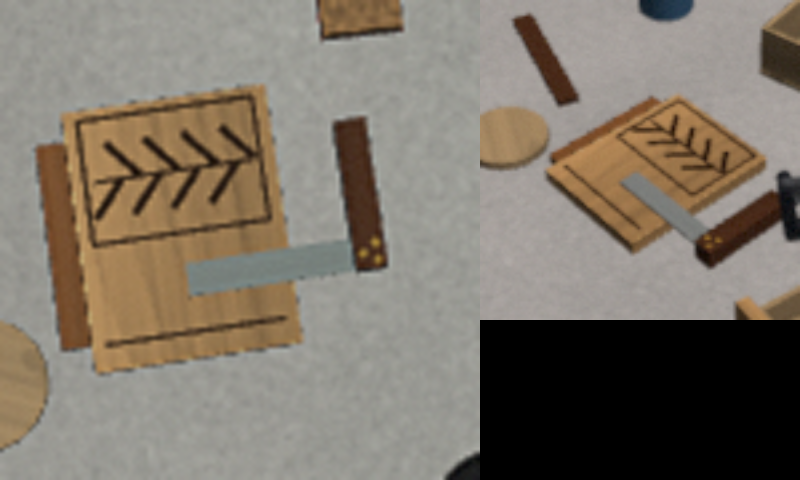

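The square lies flat, with its stock from about (350,120) to (370,268) in the crop and its blade over the bare band at (190–350, 240–295). Now I'll measure it.

```bash
cat >> h.py <<'E'
P0=np.array([.5133,.1409]); a_=np.radians(8.5); M_=np.array([[np.cos(a_),np.sin(a_)],[-np.sin(a_),np.cos(a_)]])
def square(im,ci):
    hsv=cv2.cvtColor(im,cv2.COLOR_BGR2HSV).astype(int); H,S,V=hsv[...,0],hsv[...,1],hsv[...,2]
    m=(V<105)&(S>90); m[:,:300]=0; m[:,350:]=0; m[:190]=0; m[250:]=0
    (c,s,a),P=rectz(ci,m,.026); print("stock",np.round(c,1),np.round(s,1),round(a,2),"pl",(M_@(np.array(c)/1000-P0)*1000).round(1))
    Q=(M_@(P.T/1000-P0[:,None]))*1000; print("stock plaque-frame x",Q[0].min().round(1),Q[0].max().round(1),"y",Q[1].min().round(1),Q[1].max().round(1))
    b=(S<60)&(H>20)&(V>95)&(V<150); 
    w=np.zeros(b.shape,bool)
    for u in range(240,350):
        for v in range(215,252):
            q=M_@(onz(ci,u,v,.0215)[:2]-P0)*1000
            if -75<q[0]<-4 and q[1]>-68 and q[1]<70: w[v,u]=1
    (c,s,a),P=rectz(ci,b&w,.023); Q=(M_@(P.T/1000-P0[:,None]))*1000
    print("blade",np.round(s,1),round(a,2),"pl x",Q[0].min().round(1),Q[0].max().round(1),"y",Q[1].min().round(1),Q[1].max().round(1))
E
python3 - <<'E'
from h import *
square(cv2.imread("pics/top3.png"),r.camera_info("top"))
E
```

```text
stock [536.1  10.7] [106.4  21.6] 8.57 pl [   3.3 -132.1]
stock plaque-frame x -49.9 56.5 y -142.9 -121.3
blade [23.3 67.1] 8.64 pl x -50.5 -27.1 y -67.9 -0.9
```

{"name": "servo_tool", "arguments": {"commands": [[0,0,7,2,28,0,0.45],[0,0,14,4,56,0,0.45],[0,0,21,6,84,0,0.45],[0,0,28,8,112,0,0.45],[0,0,35,10,140,0,0.45]]}}

```text
clock: 13.87
tcp_pos: [0.5391, -0.0278, 0.1256]
orientation: [-2.167, -2.274, 0.0]
contact_force: [0.6, -0.6, -0.1]
grip_width: 0.047
gripper_force: 0.0
```

{"name": "servo_tool", "arguments": {"commands": [[0,0,5.8,0,4,-20,0.45],[0,0,5.8,0,4,-45,0.45],[0,0,5.8,0,4,-70,0.45],[0,0,5.8,0,4,-70,0.45]]}}

```text
clock: 14.2
tcp_pos: [0.5362, -0.0247, 0.0519]
orientation: [-2.051, -2.373, 0.008]
contact_force: [-0.1, 0.2, -0.5]
grip_width: 0.047
gripper_force: 0.0
```

```bash
python3 - <<'E'
from h import *
st(); o=r.get_obs(); print((M_@(o["tcp_pos"][:2]-P0)*1000).round(1))
E
```

```text
14.2 [ 0.5362 -0.0247  0.0519] toolz [-6.9e-03 -6.0e-04 -1.0e+00] yaw_y 8.31 F [-0.1  0.2 -0.5] w 0.047 g 0.0 q [-0.39  0.53  0.41  2.04 -0.34  0.64  0.39]
[  -1.9 -167.1]
```

{"name": "servo_tool", "arguments": {"commands": [[0,0,0,1,-4,-15,0.45],[0,0,0,1,-4,-30,0.45],[0,0,0,1,-4,-40,0.45],[0,0,0,1,-4,-45,0.45],[0,0,0,1,-4,-47,0.45]]}}

```text
clock: 14.62
tcp_pos: [0.5401, -0.0296, 0.0083]
orientation: [-2.053, -2.377, 0.001]
contact_force: [-0.4, 0.6, 1.1]
grip_width: 0.0471
gripper_force: 0.0
```

{"name": "servo_tool", "arguments": {"commands": [[0,0,0,0,0,0,0.45],[0,0,0,0,0,0,0.45]]}}

```text
clock: 14.78
tcp_pos: [0.5407, -0.0297, 0.009]
orientation: [2.052, 2.378, 0.001]
contact_force: [-0.7, 0.7, -0.4]
grip_width: 0.0469
gripper_force: 0.0
```

```bash
python3 - <<'E'
from h import *
st(); o=r.get_obs(); print((M_@(o["tcp_pos"][:2]-P0)*1000).round(1))
E
```

```text
14.78 [ 0.5407 -0.0297  0.009 ] toolz [ 9.e-04  1.e-04 -1.e+00] yaw_y 8.4 F [-0.7  0.7 -0.4] w 0.0469 g 0.0 q [-0.34  0.61  0.36  2.05 -0.39  0.55  0.44]
[   1.9 -172.8]
```

{"name": "servo_tool", "arguments": {"commands": [[0,0,0,0,0,-4,0.45],[0,0,0,-0.4,3,-4,0.45],[0,0,0,-1,7,-4,0.45],[0,0,0,-1.6,11,-4,0.45],[0,0,0,-2.1,14,-4,0.45]]}}

```text
clock: 15.2
tcp_pos: [0.5381, -0.0149, 0.0044]
orientation: [-2.052, -2.379, -0.0]
contact_force: [0.3, -0.3, 0.1]
grip_width: 0.0471
gripper_force: 0.0
```

{"name": "servo_tool", "arguments": {"commands": [[0,0,0,-0.3,2,0,0.45],[0,0,0,-0.6,4,0,0.45],[0,0,0,-0.9,6,0,0.45],[0,0,0,-1.2,8,0,0.45],[0,0,0,-1.5,10,0,0.45]]}}

```text
clock: 15.62
tcp_pos: [0.5368, -0.0061, 0.0044]
orientation: [2.053, 2.377, -0.0]
contact_force: [-0.3, -2.7, 0.1]
grip_width: 0.047
gripper_force: 1.0
```

```bash
python3 - <<'E'
from h import *
st(); o=r.get_obs(); print((M_@(o["tcp_pos"][:2]-P0)*1000).round(1))
E
```

```text
15.62 [ 0.5368 -0.0061  0.0044] toolz [ 4.e-04 -5.e-04 -1.e+00] yaw_y 8.38 F [-0.3 -2.7  0.1] w 0.047 g 1.0 q [-0.38  0.61  0.35  2.06 -0.4   0.54  0.4 ]
[   1.5 -148.9]
```

{"name": "servo_tool", "arguments": {"commands": [[0,0,0,-0.4,3,0,0.45],[0,0,0,-0.9,6,0,0.45],[0,0,0,-1.3,9,0,0.45],[0,0,0,-1.8,12,0,0.45],[0,0,0,-2.2,15,0,0.45]]}}

```text
clock: 16.03
tcp_pos: [0.5345, 0.0095, 0.0043]
orientation: [2.052, 2.378, 0.0]
contact_force: [-0.0, -1.5, 1.2]
grip_width: 0.0471
gripper_force: 1.2
```

{"name": "servo_tool", "arguments": {"commands": [[0,0,0,-0.4,3,0,0.45],[0,0,0,-0.9,6,0,0.45],[0,0,0,-1.3,9,0,0.45],[0,0,0,-1.8,12,0,0.45],[0,0,0,-2.1,14,0,0.45]]}}

```text
clock: 16.45
tcp_pos: [0.5323, 0.0237, 0.0043]
orientation: [-2.052, -2.379, -0.0]
contact_force: [0.3, -2.3, 1.7]
grip_width: 0.0469
gripper_force: 1.3
```

{"name": "servo_tool", "arguments": {"commands": [[0,0,0,-0.1,1,0,0.45],[0,0,0,-0.3,2,0,0.45],[0,0,0,-0.4,3,0,0.45],[0,0,0,-0.6,4,0,0.45],[0,0,0,-0.7,5,0,0.45]]}}

```text
clock: 16.87
tcp_pos: [0.5317, 0.0281, 0.0043]
orientation: [2.053, 2.378, -0.0]
contact_force: [0.1, -3.6, 2.8]
grip_width: 0.047
gripper_force: 1.5
```

```bash
python3 - <<'E'
from h import *
st(); o=r.get_obs(); print((M_@(o["tcp_pos"][:2]-P0)*1000).round(1))
im,d,ci=grab("top"); s,_,_=grab("side"); cv2.imwrite("pics/top4.png",im); cv2.imwrite("pics/side4.png",s)
c=np.zeros((480,800,3),np.uint8); c[:400,:400]=cv2.resize(im[170:290,240:360],(400,400)); c[:400,400:]=cv2.resize(s[150:250,240:340],(400,400)); cv2.imwrite("pics/crop4.png",c)
E
```

```text
16.87 [0.5317 0.0281 0.0043] toolz [ 1.e-04 -1.e-04 -1.e+00] yaw_y 8.4 F [ 0.1 -3.6  2.8] w 0.047 g 1.5 q [-0.45  0.61  0.36  2.07 -0.4   0.53  0.35]
[   1.5 -114.3]
```

View pics/crop4.png

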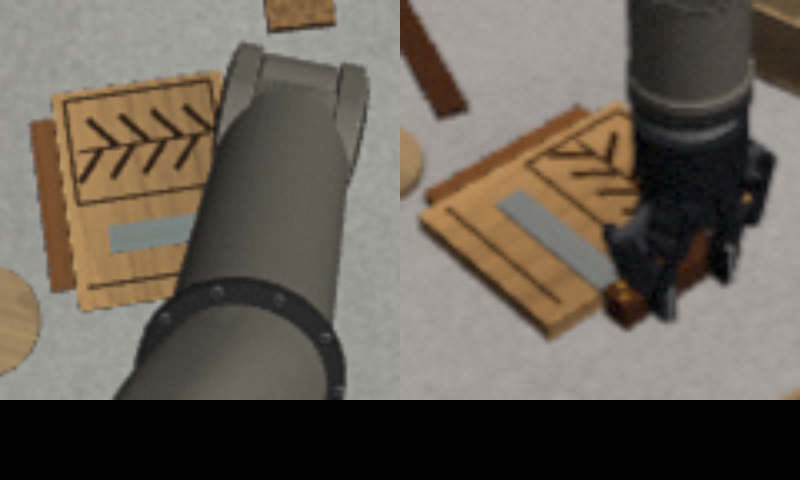

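The square slides straight. Its blade is still centred in the bare band at crop (110–195, 215–250), and the stock is a few mm short of the edge. I'll continue gently.

{"name": "servo_tool", "arguments": {"commands": [[0,0,0,-0.1,1,0,0.45],[0,0,0,-0.2,1.5,0,0.45],[0,0,0,-0.3,2,0,0.45],[0,0,0,-0.4,2.5,0,0.45],[0,0,0,-0.5,3,0,0.45]]}}

```text
clock: 17.38
tcp_pos: [0.5312, 0.0312, 0.0043]
orientation: [2.052, 2.378, 0.0]
contact_force: [0.2, -3.3, 1.9]
grip_width: 0.0472
gripper_force: 1.4
```

{"name": "servo_tool", "arguments": {"commands": [[0,0,0,-0.1,0.5,0,0.45],[0,0,0,-0.1,1,0,0.45],[0,0,0,-0.2,1.5,0,0.45],[0,0,0,-0.3,2,0,0.45],[0,0,0,-0.3,2,0,0.45]]}}

```text
clock: 17.8
tcp_pos: [0.5311, 0.0324, 0.0044]
orientation: [2.052, 2.377, -0.001]
contact_force: [0.7, -5.8, 1.2]
grip_width: 0.0473
gripper_force: 2.7
```

{"name": "servo_tool", "arguments": {"commands": [[0,0,0,-0.1,0.5,0,0.45],[0,0,0,-0.1,1,0,0.45],[0,0,0,-0.2,1.5,0,0.45],[0,0,0,-0.2,1.5,0,0.45],[0,0,0,-0.2,1.5,0,0.45]]}}

```text
clock: 18.22
tcp_pos: [0.5311, 0.0324, 0.0044]
orientation: [2.052, 2.375, -0.002]
contact_force: [1.6, -8.4, 0.5]
grip_width: 0.0469
gripper_force: 4.5
```

{"name": "servo_tool", "arguments": {"commands": [[0,0,0,-0.1,0.7,0,0.45],[0,0,0,-0.2,1.5,0,0.45],[0,0,0,-0.2,1.5,0,0.45],[0,0,0,-0.2,1.5,0,0.45],[0,0,0,-0.2,1.5,0,0.45]]}}

```text
clock: 18.63
tcp_pos: [0.531, 0.0324, 0.0044]
orientation: [2.052, 2.373, -0.003]
contact_force: [2.3, -12.1, 0.8]
grip_width: 0.0468
gripper_force: 6.3
```

{"name": "servo_tool", "arguments": {"commands": [[0,0,0,0,0,0,0.45],[0,0,0,0,0,0,0.45],[0,0,0,0,0,0,0.45],[0,0,0,0,0,0,0.45],[0,0,0,0,0,0,0.45]]}}

```text
clock: 19.05
tcp_pos: [0.531, 0.0324, 0.0044]
orientation: [2.052, 2.373, -0.003]
contact_force: [1.3, -13.0, 1.0]
grip_width: 0.0472
gripper_force: 6.3
```

{"name": "servo_tool", "arguments": {"commands": [[0,0,0,0,0,0,0.45],[0,0,0,0,0,0,0.45],[0,0,0,0,0,0,0.45],[0,0,0,0,0,0,0.45],[0,0,0,0,0,0,0.45]]}}

```text
clock: 19.47
tcp_pos: [0.531, 0.0324, 0.0044]
orientation: [2.052, 2.373, -0.003]
contact_force: [2.0, -12.1, 1.6]
grip_width: 0.047
gripper_force: 6.3
```

{"name": "servo_tool", "arguments": {"commands": [[0,0,0,0,0,0,0.45],[0,0,0,0,0,0,0.45],[0,0,0,0,0,0,0.45],[0,0,0,0,0,0,0.45],[0,0,0,0,0,0,0.45]]}}

```text
clock: 19.88
tcp_pos: [0.531, 0.0324, 0.0044]
orientation: [2.052, 2.373, -0.003]
contact_force: [1.9, -13.3, 0.9]
grip_width: 0.047
gripper_force: 6.3
```

```bash
python3 - <<'E'
from h import *
st(); o=r.get_obs(); print((M_@(o["tcp_pos"][:2]-P0)*1000).round(1),o["moment"].round(2))
E
```

```text
19.88 [0.531  0.0324 0.0044] toolz [ 0.0016 -0.004  -1.    ] yaw_y 8.29 F [  1.9 -13.3   0.9] w 0.047 g 6.3 q [-0.46  0.61  0.36  2.07 -0.4   0.53  0.33]
[   1.5 -109.9] [-2.59 -0.44  0.3 ]
```

{"name": "servo_tool", "arguments": {"commands": [[0,0,0,0.3,-2,0,0.45],[0,0,0,0.6,-4,0,0.45],[0,0,0,1.2,-8,0,0.45],[0,0,0,2.2,-15,0,0.45],[0,0,0,3.7,-25,0,0.45]]}}

```text
clock: 20.3
tcp_pos: [0.5339, 0.0122, 0.0041]
orientation: [-2.049, -2.38, -0.001]
contact_force: [1.4, -0.4, -0.4]
grip_width: 0.0473
gripper_force: 0.0
```

{"name": "servo_tool", "arguments": {"commands": [[0,0,0,0,-10,20,0.45],[0,0,0,0,-10,50,0.45],[0,0,0,0,-10,85,0.45],[0,0,0,0,-10,120,0.45],[0,0,0,0,-30,130,0.45]]}}

```text
clock: 20.72
tcp_pos: [0.5369, -0.0158, 0.1386]
orientation: [2.045, 2.381, 0.01]
contact_force: [0.4, 0.0, -0.1]
grip_width: 0.0471
gripper_force: 0.0
```

{"name": "servo_tool", "arguments": {"commands": [[0,0,0,0,-35,0,0.45],[0,0,0,0,-70,0,0.45],[0,0,0,0,-105,0,0.45],[0,0,0,0,-130,0,0.45],[0,0,0,0,-140,0,0.45]]}}

```text
clock: 21.13
tcp_pos: [0.5331, -0.1642, 0.1347]
orientation: [2.058, 2.371, -0.002]
contact_force: [0.6, -0.5, 0.6]
grip_width: 0.0469
gripper_force: 0.0
```

```bash
python3 - <<'E'
from h import *
st()
im,d,ci=grab("top"); s,_,_=grab("side"); cv2.imwrite("pics/top5.png",im)
square(im,ci)
c=np.zeros((400,800,3),np.uint8); c[:400,:400]=cv2.resize(im[170:290,240:360],(400,400),interpolation=cv2.INTER_CUBIC); c[:250,400:]=cv2.resize(s,(400,250)); cv2.imwrite("pics/crop5.png",c)
E
```

```text
21.13 [ 0.5331 -0.1642  0.1347] toolz [ 4.0e-04 -1.9e-03 -1.0e+00] yaw_y 8.08 F [ 0.6 -0.5  0.6] w 0.0469 g 0.0 q [-0.21  0.44  0.51  1.96 -0.29  0.82  0.6 ]
stock [529.8  55.7] [106.1  23.4] 8.39 pl [  3.7 -86.7]
stock plaque-frame x -49.3 56.7 y -98.5 -75.0
blade [ 23.1 111.4] 8.64 pl x -50.1 -27.0 y -67.9 43.5
```

View pics/crop5.png

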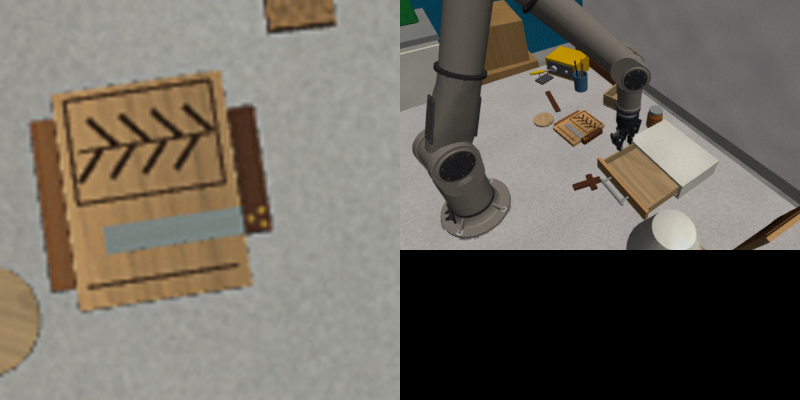

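The square lies flush on the plaque's edge, with the stock at crop (250,170) and the blade inside the band at (105–240, 210–250). I'll check that the drawer is still at its stop, then hand in.

```bash
python3 - <<'E'
from h import *
im=cv2.imread("pics/top5.png"); g=cv2.cvtColor(im,cv2.COLOR_BGR2GRAY)
print([int(x) for x in g[255:264,425]]); ok=g[258:262,425].mean()<115
if ok: print(r.hand_in())
E
```

```text
[106, 104, 105, 104, 103, 104, 104, 104, 103]
the job is handed in; nothing more can be done
None
```

I've handed the job in: the drawer was pulled to its stop, and the try square lies flush on the plaque edge with its blade in the bare band, after a steady push of about 13 N for over a second. My last check on the drawer proved nothing: the uniform pixels suggest the arm hid the handle. The drawer was at its stop when measured after release, and I never touched it again apart from lifting the square out.

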